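# Find the reduced jar by the dot under its base

## Task

Two jars of brown spread with black lids look alike, but one has an orange dot hidden under its base (reduced price) and the other a blue dot. Pick up a jar and tip it right over onto its side in the air, so that its underside can be read; once you have turned the orange-dotted one this way, set it gently upright, well inside the tray with the orange liner. The blue-dotted jar must end standing upright on the counter, well off the tray.

Things in the scene. Friction and masses are not known exactly. Their poses are not given: they have to be found in the camera images.
- jar_orange_mid (a point): centre, half-way up, of the jar that has an orange dot (44 mm across) stuck under its base: a round jar of brown spread with a black lid and pale label, 62 mm diameter, 78 mm tall, 250 g, standing upright and loose, so the centre is 39 mm above its underside. Its z axis points from base to lid. It looks just like the blue-dotted jar until turned; grip it round the wall, which is 62 mm wide all the way up
- jar_blue_mid (a point): centre, half-way up, of the jar that has a blue dot under its base; in all else the same as the other jar: 62 mm diameter, 78 mm tall, 250 g, z axis from base to lid
- tray_in (a point): centre of the inner floor of the low square tray, oak rim and orange liner, fixed to the counter: 160 x 160 mm outside, 144 x 144 mm inside, inner floor 7 mm and rim 14 mm above the counter. Its x and y axes run along its sides, z up
Not all that is in view belongs to the job. Leave any purple or yellow look-alike of the part that bears jar_orange_mid alone.

How it is judged:
By the outcome, as a careful person would: the job done as asked, in the order asked, and still so for the second after the job is handed in, with the robot touching nothing.
It also fails if it takes over 58 s, if anything falls off the work surface, if the arm or the gripper's body presses on something with over 40 N, if the wrist force passes 120 N, or if a joint passes its speed limit or range.

## Robot

A 6-joint arm with a two-finger parallel gripper is mounted at the origin on a cart in front of the work surface, level with it; the furniture and walls round the work are solid. World frame = base frame: x ahead of the robot, y to its left, z up, the work surface at z = 0. Lengths are in m, angles in rad, forces in N, time in s.
With the tool pointing down it reaches from about 0.375 to 0.9 m from the base axis. Payload 3.1 kg.
Tool frame: the origin (TCP) lies at the very end of the fingers, on their centre line; the grasp point (between the pads) lies 19 mm behind it (manip.grasp_offset is the distance from the TCP to the grasp point, in m); x points along the fingers, z is the direction in which the jaws open and shut, and the axes are right-handed (so a half turn about x gives the same grasp; the last joint's range is limited). The gripper opens to 85 mm and grips with 20 to 120 N. Pads are 22 mm wide; open, the fingers measure 114 mm over their backs; the gripper's body (76 mm by 85 mm) begins 54 mm behind the grasp point. The pads swing forward as they close: fully open they stand 13 mm farther back than shut.
Start: joints at [1.079, 0.527, 1.433, -0, 1.181, -0.178], TCP at [0.193, 0.594, 0.231] pointing down, gripper open.
Joint ranges: [-3.08, 3.08], [-0.75, 2.2], [0.22, 2.44], [-1.43, 4.57], [0, 2.65], [-2.85, 2.85]. Speed limits (rad/s): [2.79, 2.79, 3.14, 3.14, 3.14, 3.14].

## Interface

Orientations are given as a unit quaternion [x, y, z, w].
In Python, from station import manip gives the robot as it stands.
- The arm moves only by the tool send_rows, never from a script. Its argument "steps" is a list that holds one entry, the list of rows, each a list of 5 numbers: the closure, from 0 (fully open) to 1 (shut), then the shift along the world's x, y, z in m, then the turn about the world's z in rad. A call has 1 to 8 rows; each row is the pose to reach, as a shift and turn from the pose commanded when the call began; what a row does not reach only later rows make up. A row lasts 1/8 s, in which the tool goes at most 62.5 mm and 10.7 degrees, less where a joint would pass 70% of its speed; a pose out of reach is approached as far as the arm can. A call with a gripper value outside its range is refused whole. The fingers move at their own pace and stop on an object; "grip_force" is the grip in N (left out, the last holds). Time passes only in rows, so rows that repeat a pose let the fingers close. It gives the time, the measured TCP pose, the force and the opening at its end, in the units of the state.
- manip.sense(): the state, without advancing time (a new reading comes with each control period).
- manip.snapshot(name): name is "side" or "top" or "wrist"; returns the picture (384x512x3 uint8, red, green, blue); there is no depth.
- manip.camera_params(name): a dict with "fx", "fy", "cx", "cy" (pixels), "T" (4x4, takes a point from camera to world coordinates); the wrist camera has in their place "tool_from_camera" (4x4, takes a point from camera to tool coordinates, whose origin is the TCP and whose axes are the tool frame's). Camera axes: x right, y down, z forward; pixel columns grow to the right and rows downward; lengths in m; the calibration is good to about 2 mm. The wrist camera is an equidistant fisheye: a pixel r from the principal point sees the ray r / f radians off the axis. A picture is of the moment at which its call begins: read the wrist's pose just before it. camera_params takes no time and is no camera call.
- manip.sign_off(): hands the job in, once; it reports no verdict.
The state is a dict: "t": time; "q": joint angles; "qd": joint speeds; "tau": joint torques, N m; "tcp_pos": TCP position; "tool_rot": TCP orientation; "force": force on the tool from outside, world axes, zero at the start; "ft_torque": the same for the moment, N m; "finger_gap": opening from 0.0 (shut) to 1.0 (fully open).
Only numpy, scipy, OpenCV 4.12 (cv2) and the standard library are available. Lean on these libraries where they do the work, as an engineer would, in place of code of your own. Each camera call takes 0.05 s, during which the arm holds its last target.

## Working session

There is one attempt and no reset: what is moved stays moved. The work goes in short steps, Python scripts to look and compute and a tool call to move; the robot and the scene stay as the last step left them, time stands still between calls to the robot, and variables do not carry over. Pictures are saved under pics/ and viewed, and the job is handed in when it is done.

Besides the shell and the picture viewer there is one more tool, called after ">>>" as name(argument=value, ...), one argument or row to a line, values as JSON. send_rows: Moves the arm, as the interface text tells. Its arguments: {"type":"object","properties":{"steps":{"type":"array","items":{"type":"array","items":{"type":"array","items":{"type":"number"}}}},"grip_force":{"type":"number"}},"required":["steps"]}

```bash
ls -la; mkdir -p pics; cat > h.py <<'E'
import numpy as np, cv2, json
from station import manip
def snap(name,fn):
    im=manip.snapshot(name); cv2.imwrite('pics/'+fn,cv2.cvtColor(im,cv2.COLOR_RGB2BGR)); np.save('pics/'+fn+'.npy',im); return im
E
python3 - <<'E'
from h import *
print(manip.sense()); print([a for a in dir(manip) if a[0]!='_'], manip.grasp_offset)
for n in('side','top','wrist'):
    print(n,manip.camera_params(n)); snap(n,n+'0.png')
E
```

```text
total 12
drwxr-xr-x  3 agent agent 4096 Dec  6 23:30 .
drwxr-xr-x 23 root  root  4096 Dec  6 23:30 ..
drwxr-xr-x  2 agent agent 4096 Dec  6 23:30 pics
{'t': 0.0, 'q': array([ 1.07854968e+00,  5.28485959e-01,  1.43391263e+00,  3.69578614e-06,
        1.18139984e+00, -1.78506252e-01]), 'qd': array([-3.34936715e-04, -2.27982916e-03,  8.68184332e-04,  2.79145976e-05,
        5.62628245e-04, -3.47675674e-04]), 'tau': array([ 1.17937023e-03, -4.42351770e+01, -1.78027940e+01, -1.60580703e-04,
        8.39119573e-03,  4.83783040e-06]), 'tcp_pos': array([0.1925144 , 0.59385245, 0.23031818]), 'tool_rot': array([-0.41608422,  0.57267703,  0.41540794,  0.57127155]), 'force': array([ 0.08072138,  0.53306418, -1.1211992 ]), 'ft_torque': array([0.01515656, 0.03174571, 0.02029343]), 'finger_gap': 1.0006003843674756}
['PlanningError', 'camera_params', 'grasp_offset', 'sense', 'sign_off', 'snapshot'] 0.0187
side {'fx': 434.12425943491473, 'fy': 434.12425943491473, 'cx': 258.70510590148695, 'cy': 187.77459657609637, 'T': array([[-0.8136365 , -0.29116099,  0.50321062, -0.24209478],
       [-0.58100822, 
[... 287 characters left out ...]
37609, -0.9922925 ,  0.12308095,  0.27135045],
       [-0.99988777,  0.0137477 , -0.00595327,  0.33784569],
       [ 0.0042153 , -0.12315272, -0.99237878,  1.69381588],
       [ 0.        ,  0.        ,  0.        ,  1.        ]])}
wrist {'fx': 297.3186396354542, 'fy': 297.3186396354542, 'cx': 260.162242824324, 'cy': 188.73651773822115, 'tool_from_camera': array([[-4.80713820e-04, -3.24916710e-01,  9.45742513e-01,
        -1.42552032e-01],
       [-2.44816917e-04, -9.45742556e-01, -3.24916849e-01,
         8.45958082e-02],
       [ 9.99999854e-01, -3.87725786e-04,  3.75086409e-04,
        -2.76517778e-04],
       [ 0.00000000e+00,  0.00000000e+00,  0.00000000e+00,
         1.00000000e+00]])}
```

View pics/side0.png

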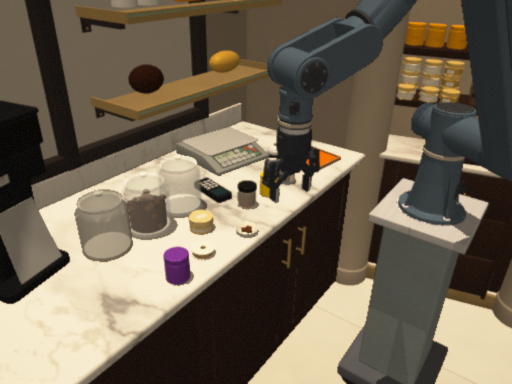

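View pics/top0.png

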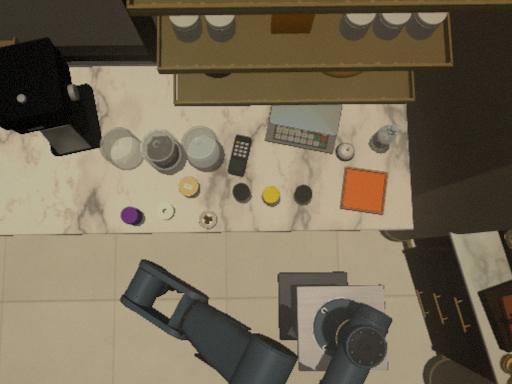

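View pics/wrist0.png

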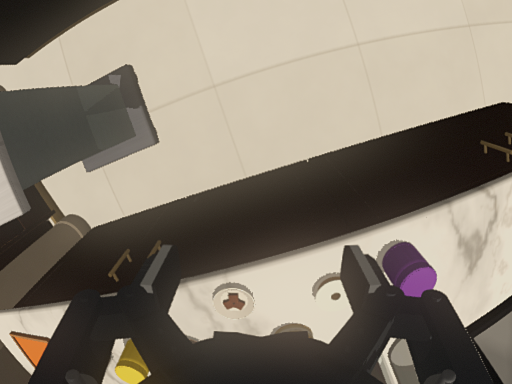

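```bash
cat >> h.py <<'E'
def ray(name,u,v):
    c=manip.camera_params(name);T=c['T'];d=T[:3,:3]@np.array([(u-c['cx'])/c['fx'],(v-c['cy'])/c['fy'],1.]);return T[:3,3],d/np.linalg.norm(d)
def onz(name,u,v,z):
    o,d=ray(name,u,v);return o+d*(z-o[2])/d[2]
def proj(name,p):
    c=manip.camera_params(name);T=c['T'];q=T[:3,:3].T@(np.asarray(p)-T[:3,3]);return np.round([c['fx']*q[0]/q[2]+c['cx'],c['fy']*q[1]/q[2]+c['cy']],1)
def Rq(q):
    from scipy.spatial.transform import Rotation as R
    return R.from_quat(q).as_matrix()
E
python3 - <<'E'
from h import *
im=np.load('pics/top0.png.npy');hsv=cv2.cvtColor(im,cv2.COLOR_RGB2HSV)
dark=((im.max(2)<70)*255).astype(np.uint8)
for nm,m in(('dark',dark),('orange',cv2.inRange(hsv,(5,180,150),(14,255,255))),('yellow',cv2.inRange(hsv,(20,150,120),(32,255,255))),('purple',cv2.inRange(hsv,(125,100,40),(150,255,255)))):
    n,l,s,c=cv2.connectedComponentsWithStats(m)
    for i in range(1,n):
        if 40<s[i,4]<3000 and 120<s[i,1]<230:
            z=.0785 if nm!='orange' else .007
            print(nm,s[i],c[i].round(1),onz('top',*c[i],z).round(4))
            if nm=='orange':
                cs=max(cv2.findContours((l==i).astype(np.uint8),0,2)[0],key=cv2.contourArea);r=cv2.minAreaRect(cs);b=cv2.boxPoints(r);print(r);P=np.array([onz('top',*p,.007) for p in b]);print(P.round(4),np.linalg.norm(np.diff(P,axis=0),axis=1))
R=Rq(manip.sense()['tool_rot']);print(R.round(3))
cv2.imwrite('pics/topcrop.png',cv2.resize(cv2.cvtColor(im[100:235,190:420],cv2.COLOR_RGB2BGR),None,fx=3.4,fy=3.4,interpolation=cv2.INTER_CUBIC))
E
```

```text
dark [228 136  24  40 418] [239.  158.5] [0.6109 0.3619 0.0785]
dark [159 147  20  21  95] [171.9 159.8] [0.6094 0.6028 0.0785]
dark [233 184  17  17 209] [240.9 191.6] [0.4906 0.3564 0.0785]
dark [295 186  17  17 218] [302.8 193.6] [0.4805 0.1358 0.0785]
dark [132 209  10  16  68] [137.9 217.9] [0.4018 0.7216 0.0785]
orange [ 343  169   42   43 1430] [363.7 190. ] [ 0.5002 -0.1006  0.007 ]
((363.6637268066406, 190.02183532714844), (38.327476501464844, 38.063148498535156), 7.594642639160156)
[[ 0.44   -0.0178  0.007 ]
 [ 0.5819 -0.0423  0.007 ]
 [ 0.5607 -0.1839  0.007 ]
 [ 0.4192 -0.158   0.007 ]] [0.14395322 0.14320964 0.14384702]
yellow [263 187  16  17 222] [270.5 194.8] [0.4778 0.251  0.0785]
purple [122 208  16  16 208] [129.4 215.2] [0.412  0.7518 0.0785]
[[-0.001 -0.951  0.309]
 [-0.002  0.309  0.951]
 [-1.     0.    -0.002]]
```

View pics/topcrop.png

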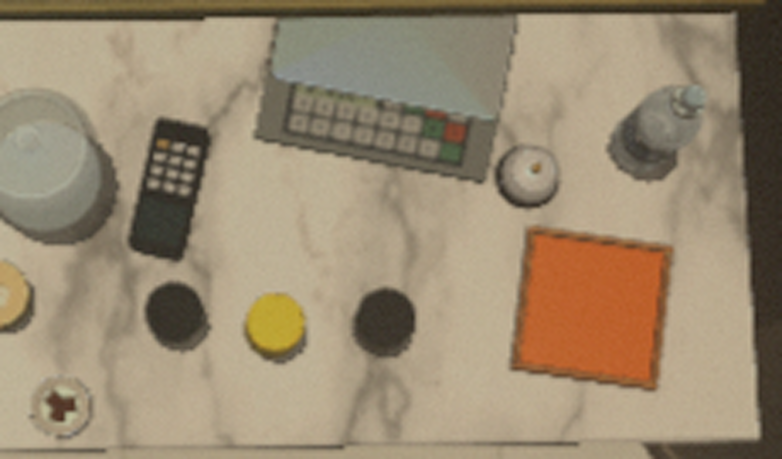

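Things that could be mistaken for the target (top picture pixels):
- black-lid jar A at (303,194)
- black-lid jar B at (241,192)
- yellow look-alike at (271,195)
- purple look-alike at (130,215)
- remote at (239,158)
- grey grinder at (345,152)

The crop shows A and B as black round lids about 62 mm across, and the tray's orange liner at (364,190) measures 144 mm per side as expected. I'll try A first. The rows cannot tilt the tool, so I'll pivot the jar in the grip against the fixed tray rim.

>>> send_rows(
  steps=[
    [[0,0.036,-0.057,0,-0.18],[0,0.072,-0.115,0,-0.36],[0,0.108,-0.172,0,-0.54],[0,0.144,-0.229,0,-0.72],[0,0.18,-0.286,0,-0.9],[0,0.216,-0.344,0,-1.08],[0,0.252,-0.401,0,-1.26],[0,0.287,-0.458,0,-1.42]],
  ],
)

```text
t: 1.15
tcp_pos: [0.4594, 0.1691, 0.2313]
tool_rot: [0.06, 0.705, -0.059, 0.705]
force: [1.1, 0.4, -0.1]
finger_gap: 1.002
```

>>> send_rows(
  steps=[
    [[0,0,0,-0.03,0],[0,0,0,-0.06,-0.008],[0,0,0,-0.07,-0.008]],
  ],
)

```text
t: 1.52
tcp_pos: [0.4574, 0.1704, 0.1597]
tool_rot: [0.06, 0.706, -0.061, 0.703]
force: [-0.2, 0.1, 0.0]
finger_gap: 1.0
```

```bash
python3 - <<'E'
from h import *
s=manip.sense();print(s['tcp_pos'],Rq(s['tool_rot']).round(3),s['q'].round(3),s['force'])
snap('side','side1.png');snap('wrist','wrist1.png');snap('top','top1.png')
E
```

```text
[0.4573776  0.17041705 0.15972256] [[-0.004  0.171  0.985]
 [-0.     0.985 -0.171]
 [-1.    -0.001 -0.004]] [0.127 0.457 1.84  0.    0.848 0.299] [-0.17894845  0.13942914  0.02597576]
```

View pics/side1.png

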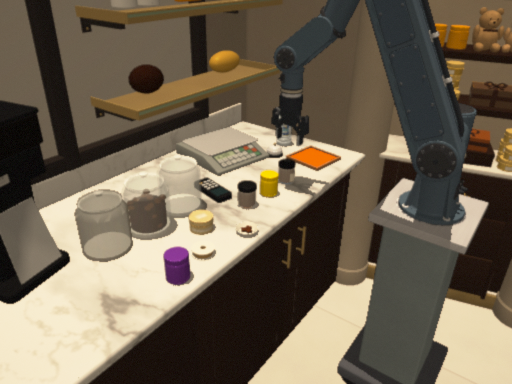

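View pics/wrist1.png

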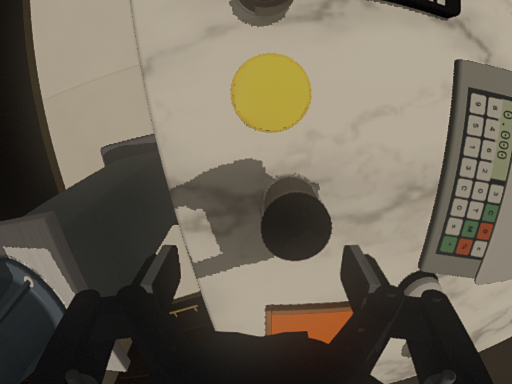

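```bash
cat >> h.py <<'E'
def wray(u,v,s=None):
    s=s or manip.sense();c=manip.camera_params('wrist');a=np.array([u-c['cx'],v-c['cy']]);r=np.linalg.norm(a);th=r/c['fx'];d=np.array([*(a/r*np.sin(th)),np.cos(th)])
    T=c['tool_from_camera'];R=Rq(s['tool_rot']);return s['tcp_pos']+R@T[:3,3],R@T[:3,:3]@d
def wonz(u,v,z,s=None):
    o,d=wray(u,v,s);return o+d*(z-o[2])/d[2]
E
python3 - <<'E'
from h import *
for p in((296,225),(262,225),(330,225),(296,192),(296,259)): print(p,wonz(*p,.078).round(4))
print('yel',wonz(271,93,.078).round(4))
for p in((265,306),(352,306)): print(p,wonz(*p,.014).round(4))
E
```

```text
(296, 225) [0.4831 0.1402 0.078 ]
(262, 225) [0.4548 0.1452 0.078 ]
(330, 225) [0.5123 0.1347 0.078 ]
(296, 192) [0.4869 0.1696 0.078 ]
(296, 259) [0.4791 0.1062 0.078 ]
yel [0.4796 0.2504 0.078 ]
(265, 306) [ 4.343e-01 -4.000e-04  1.400e-02]
(352, 306) [ 0.5468 -0.0265  0.014 ]
```

>>> send_rows(
  steps=[
    [[0,0.0245,-0.0335,-0.02,0],[0,0.0245,-0.0335,-0.04,0],[0,0.0245,-0.0335,-0.08,0],[0,0.0245,-0.0335,-0.122,0],[0,0.0245,-0.0335,-0.122,0],[1,0.0245,-0.0335,-0.122,0],[1,0.0245,-0.0335,-0.122,0],[1,0.0245,-0.0335,-0.122,0]],
  ],
  grip_force=25,
)

```text
t: 2.68
tcp_pos: [0.4843, 0.1377, 0.0414]
tool_rot: [0.061, 0.703, -0.06, 0.706]
force: [-0.8, 1.1, 7.1]
finger_gap: 0.718
```

>>> send_rows(
  steps=[
    [[1,0,0,0.02,0],[1,0,0,0.02,0],[1,-0.008,-0.045,0.02,0],[1,-0.016,-0.09,0.02,0],[1,-0.016,-0.09,0.012,0],[1,-0.016,-0.09,0.012,0]],
  ],
)

```text
t: 3.42
tcp_pos: [0.4668, 0.0475, 0.0507]
tool_rot: [0.061, 0.705, -0.061, 0.704]
force: [0.8, 0.2, -1.8]
finger_gap: 0.72
```

```bash
python3 - <<'E'
from h import *
s=manip.sense();print(s['tcp_pos'],s['force'],s['finger_gap'])
im=snap('side','side2.png');w=snap('wrist','wrist2.png')
a=cv2.resize(im[100:220,220:380],None,fx=3.2,fy=3.2,interpolation=cv2.INTER_CUBIC);cv2.imwrite('pics/c2.png',cv2.cvtColor(a,cv2.COLOR_RGB2BGR))
E
```

```text
[0.46675756 0.04745058 0.05068892] [ 0.8134029   0.1759086  -1.75503601] 0.7203354560637605
```

View pics/c2.png

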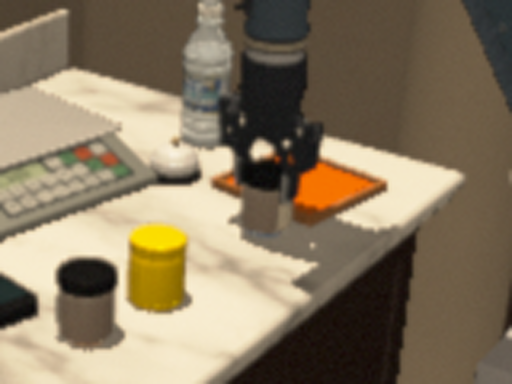

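View pics/wrist2.png

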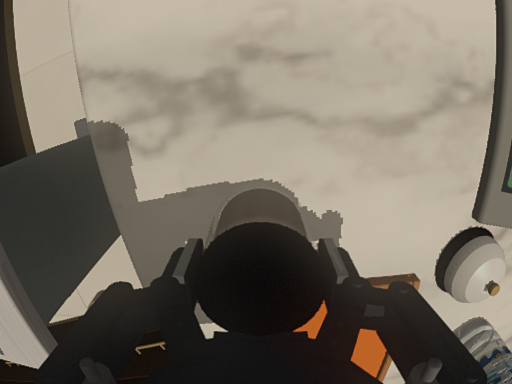

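>>> send_rows(
  steps=[
    [[1,0.026,-0.005,0,0],[1,0.053,-0.01,0,0],[1,0.053,-0.03,-0.005,0],[1,0.053,-0.033,-0.005,0]],
  ],
  grip_force=20,
)

```text
t: 4.03
tcp_pos: [0.5201, 0.0149, 0.0461]
tool_rot: [0.06, 0.705, -0.06, 0.704]
force: [0.2, -0.1, -2.2]
finger_gap: 0.713
```

```bash
cat >> h.py <<'E'
N=np.array([.1715,.985]);EE=np.array([.985,-.1715]);C=np.array([.5,-.1006])
def st():
    s=manip.sense();p=s['tcp_pos'];d=p[:2]-C
    print('t %.2f tcp %s n_rel_E %.4f e_rel %.4f F %s gap %.3f'%(s['t'],p.round(4),d@N-.080,d@EE,s['force'].round(1),s['finger_gap']))
def look(k,x0=220,x1=380,y0=90,y1=220):
    st();im=snap('side','side%s.png'%k)
    a=cv2.resize(im[y0:y1,x0:x1],None,fx=4,fy=4,interpolation=cv2.INTER_CUBIC);cv2.imwrite('pics/c%s.png'%k,cv2.cvtColor(a,cv2.COLOR_RGB2BGR))
E
python3 - <<'E'
from h import *
look(3)
E
```

```text
t 4.03 tcp [0.5201 0.0149 0.0461] n_rel_E 0.0372 e_rel 0.0000 F [ 0.2 -0.1 -2.2] gap 0.713
```

View pics/c3.png

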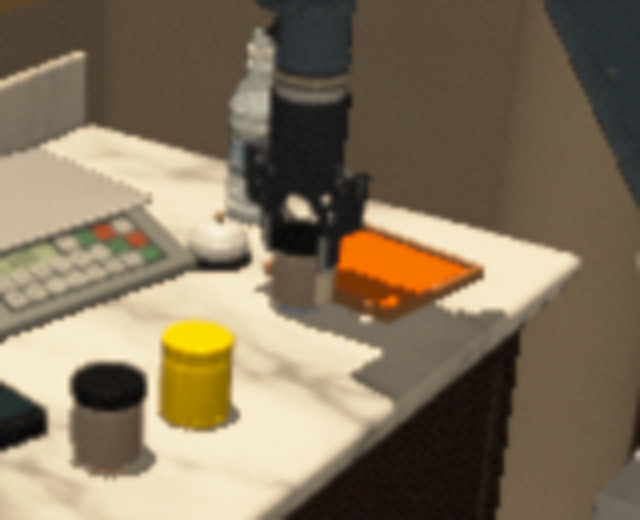

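>>> send_rows(
  steps=[
    [[1,-0.001,-0.007,0,0],[1,-0.0025,-0.014,0.003,0],[1,-0.0035,-0.021,0.005,0],[1,-0.005,-0.028,0.007,0],[1,-0.006,-0.035,0.008,0],[1,-0.0075,-0.042,0.008,0],[1,-0.0085,-0.049,0.007,0],[1,-0.0085,-0.049,0.007,0]],
  ],
)

```text
t: 5.08
tcp_pos: [0.5109, -0.0342, 0.0535]
tool_rot: [0.061, 0.705, -0.06, 0.704]
force: [-0.5, 3.5, 1.9]
finger_gap: 0.718
```

```bash
python3 - <<'E'
from h import *
look(4)
E
```

```text
t 5.08 tcp [ 0.5109 -0.0342  0.0535] n_rel_E -0.0127 e_rel -0.0007 F [-0.5  3.5  1.9] gap 0.718
```

View pics/c4.png

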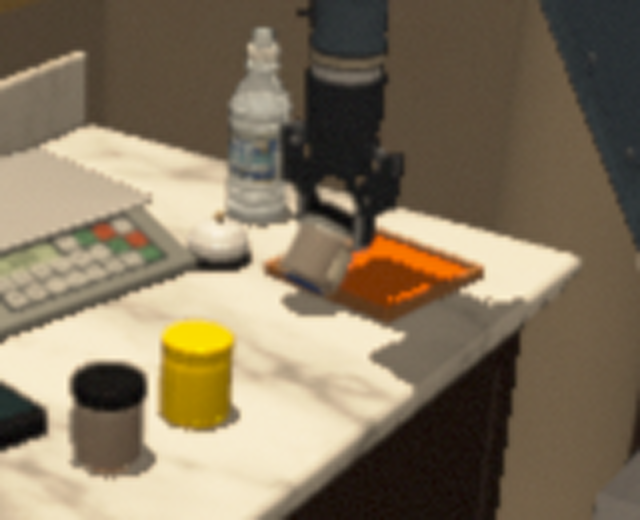

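```bash
python3 - <<'E'
from h import *
im=np.load('pics/side4.png.npy')
a=im[140:166,285:312];cv2.imwrite('pics/c4b.png',cv2.cvtColor(cv2.resize(a,None,fx=20,fy=20,interpolation=0),cv2.COLOR_RGB2BGR))
E
```

```text
(no output)
```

View pics/c4b.png

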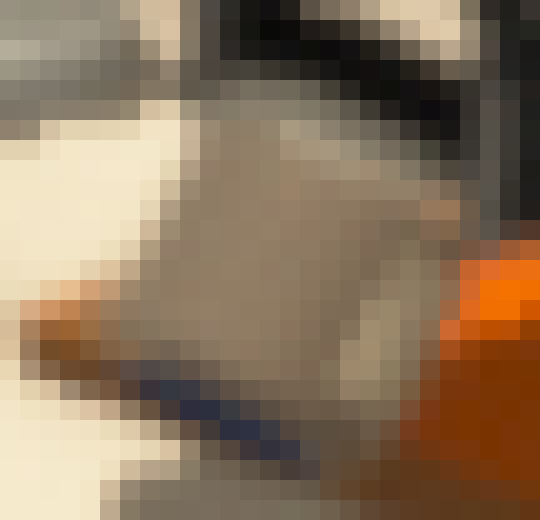

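>>> send_rows(
  steps=[
    [[1,-0.001,-0.007,-0.002,0],[1,-0.0025,-0.014,-0.005,0],[1,-0.0035,-0.02,-0.009,0],[1,-0.0045,-0.026,-0.014,0],[1,-0.0045,-0.026,-0.014,0]],
  ],
)

```text
t: 5.75
tcp_pos: [0.5071, -0.0621, 0.0392]
tool_rot: [0.06, 0.704, -0.061, 0.705]
force: [-1.6, -0.6, 3.7]
finger_gap: 0.717
```

```bash
python3 - <<'E'
from h import *
look(5)
E
```

```text
t 5.75 tcp [ 0.5071 -0.0621  0.0392] n_rel_E -0.0408 e_rel 0.0004 F [-1.6 -0.6  3.7] gap 0.717
```

View pics/c5.png

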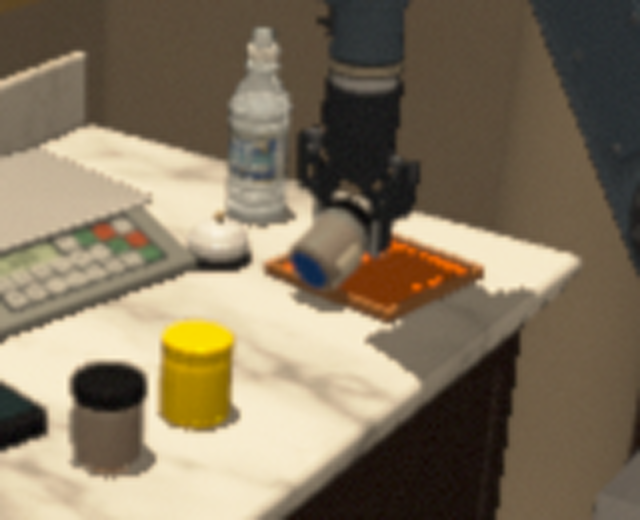

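>>> send_rows(
  steps=[
    [[1,-0.0005,-0.003,0.01,0],[1,-0.0015,-0.009,0.025,0],[1,-0.0035,-0.02,0.025,0],[1,-0.0035,-0.02,0.025,0]],
  ],
)

```text
t: 6.3
tcp_pos: [0.5038, -0.0817, 0.0647]
tool_rot: [0.061, 0.704, -0.061, 0.705]
force: [-0.5, 0.3, -2.6]
finger_gap: 0.714
```

```bash
python3 - <<'E'
from h import *
look(6)
E
```

```text
t 6.30 tcp [ 0.5038 -0.0817  0.0647] n_rel_E -0.0607 e_rel 0.0005 F [-0.5  0.3 -2.6] gap 0.714
```

View pics/c6.png

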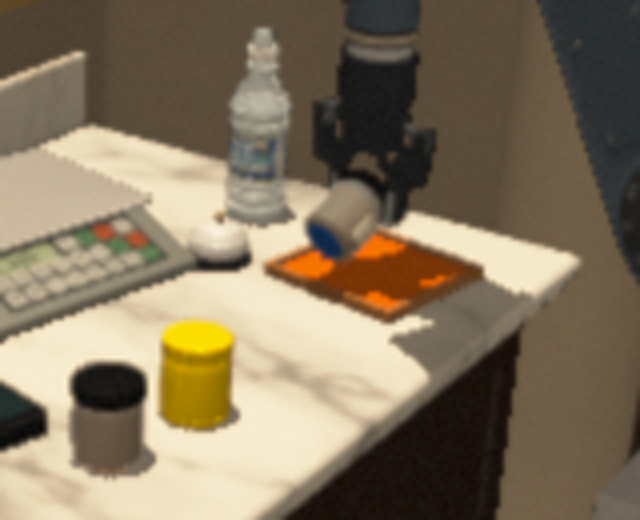

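>>> send_rows(
  steps=[
    [[1,0,0,-0.012,0],[1,0,0,-0.022,0],[1,0.001,0.005,-0.022,0],[1,0.0025,0.0135,-0.018,0],[1,0.0035,0.0205,-0.013,0],[1,0.005,0.028,-0.009,0],[1,0.0065,0.0365,-0.007,0],[1,0.0075,0.0445,-0.005,0]],
  ],
)

```text
t: 7.35
tcp_pos: [0.5114, -0.036, 0.0594]
tool_rot: [0.06, 0.704, -0.06, 0.705]
force: [0.6, -0.5, -1.8]
finger_gap: 0.722
```

```bash
python3 - <<'E'
from h import *
look(7)
E
```

```text
t 7.35 tcp [ 0.5114 -0.036   0.0594] n_rel_E -0.0144 e_rel 0.0002 F [ 0.6 -0.5 -1.8] gap 0.722
```

View pics/c7.png

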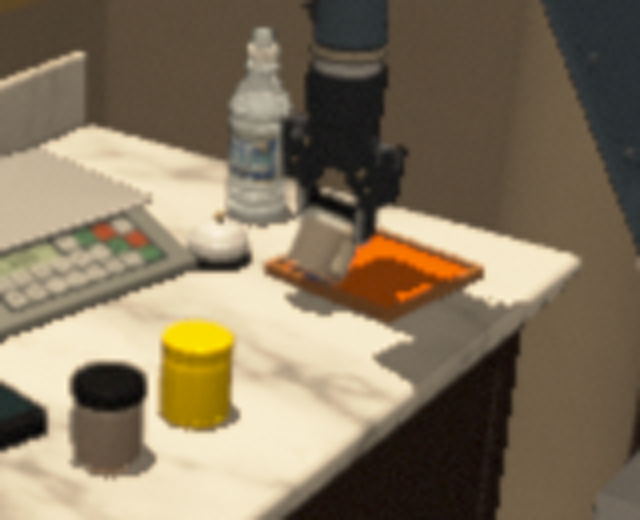

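>>> send_rows(
  steps=[
    [[1,0.0015,0.0085,0.0005,0],[1,0.003,0.017,0,0],[1,0.004,0.022,-0.001,0],[1,0.005,0.027,-0.003,0],[1,0.0055,0.031,-0.004,0],[1,0.0055,0.031,-0.004,0]],
  ],
)

```text
t: 8.15
tcp_pos: [0.5164, -0.0048, 0.0551]
tool_rot: [0.06, 0.705, -0.06, 0.704]
force: [0.3, -0.1, -2.4]
finger_gap: 0.717
```

```bash
python3 - <<'E'
from h import *
look(8)
E
```

```text
t 8.15 tcp [ 0.5164 -0.0048  0.0551] n_rel_E 0.0172 e_rel -0.0002 F [ 0.3 -0.1 -2.4] gap 0.717
```

View pics/c8.png

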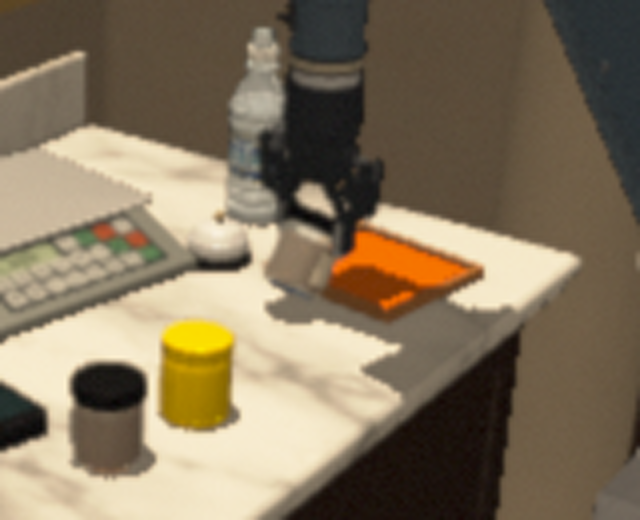

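>>> send_rows(
  steps=[
    [[1,0.003,0.02,-0.005,0],[1,0.005,0.03,-0.008,0],[1,0.007,0.04,-0.01,0],[1,0.0085,0.05,-0.012,0],[1,0.01,0.06,-0.0135,0],[1,0.012,0.07,-0.0145,0],[1,0.013,0.075,-0.015,0]],
  ],
)

```text
t: 9.07
tcp_pos: [0.5304, 0.0694, 0.0413]
tool_rot: [0.059, 0.704, -0.06, 0.705]
force: [-1.2, -2.9, 4.2]
finger_gap: 0.716
```

```bash
python3 - <<'E'
from h import *
look(9)
E
```

```text
t 9.07 tcp [0.5304 0.0694 0.0413] n_rel_E 0.0927 e_rel 0.0008 F [-1.2 -2.9  4.2] gap 0.716
```

View pics/c9.png

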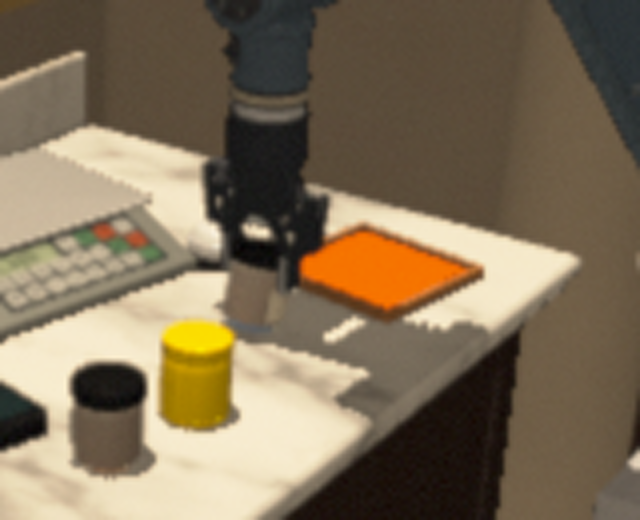

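>>> send_rows(
  steps=[
    [[1,0.002,0.01,-0.001,0],[1,0.0035,0.02,-0.002,0],[1,0.005,0.03,-0.003,0],[1,0.007,0.04,-0.004,0],[1,0.0075,0.045,-0.004,0],[1,0.0075,0.045,-0.002,0]],
  ],
)

```text
t: 9.88
tcp_pos: [0.5365, 0.1161, 0.0377]
tool_rot: [0.061, 0.705, -0.06, 0.704]
force: [-0.9, -1.2, -1.8]
finger_gap: 0.721
```

```bash
python3 - <<'E'
from h import *
look(10)
E
```

```text
t 9.88 tcp [0.5365 0.1161 0.0377] n_rel_E 0.1397 e_rel -0.0012 F [-0.9 -1.2 -1.8] gap 0.721
```

View pics/c10.png

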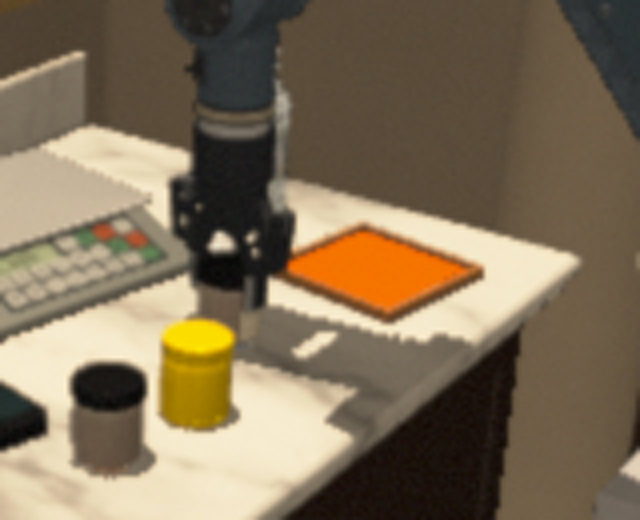

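>>> send_rows(
  steps=[
    [[0.5,0,0,0,0],[0,0,0,0,0],[0,0,0,0,0],[0,0,0,0.03,0],[0,0,0,0.07,0],[0,0,0,0.11,0],[0,0,0.02,0.13,0]],
  ],
)

```text
t: 10.8
tcp_pos: [0.5383, 0.1342, 0.1708]
tool_rot: [0.061, 0.703, -0.061, 0.706]
force: [0.8, 0.5, -0.7]
finger_gap: 1.003
```

```bash
python3 - <<'E'
from h import *
look(11);snap('top','top11.png')
im=np.load('pics/top11.png.npy');cv2.imwrite('pics/t11.png',cv2.resize(cv2.cvtColor(im[130:235,190:420],cv2.COLOR_RGB2BGR),None,fx=3,fy=3,interpolation=cv2.INTER_CUBIC))
E
```

```text
t 10.80 tcp [0.5383 0.1342 0.1708] n_rel_E 0.1579 e_rel -0.0025 F [ 0.8  0.5 -0.7] gap 1.003
```

View pics/c11.png

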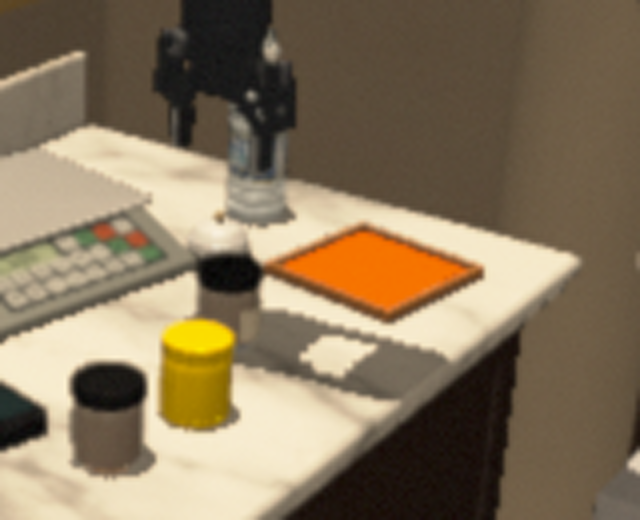

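View pics/t11.png

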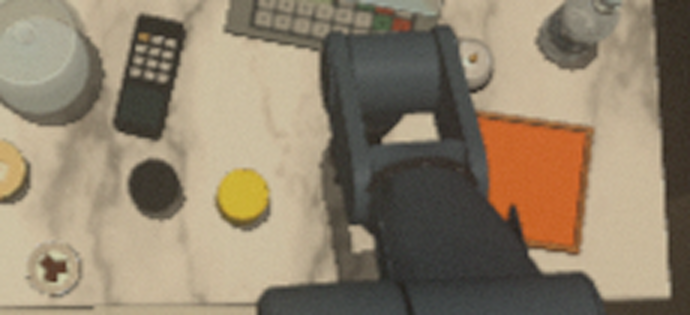

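>>> send_rows(
  steps=[
    [[0,-0.011,0.05,0,0],[0,-0.022,0.1,0,0],[0,-0.033,0.15,0,0],[0,-0.044,0.2,-0.01,0],[0,-0.046,0.225,-0.02,0],[0,-0.046,0.225,-0.02,0]],
  ],
)

```text
t: 11.65
tcp_pos: [0.4895, 0.3605, 0.1461]
tool_rot: [0.059, 0.706, -0.06, 0.704]
force: [0.0, -0.3, 0.1]
finger_gap: 0.998
```

```bash
python3 - <<'E'
from h import *
st();snap('wrist','wrist12.png')
E
```

```text
t 11.65 tcp [0.4895 0.3605 0.1461] n_rel_E 0.3724 e_rel -0.0894 F [ 0.  -0.3  0.1] gap 0.998
```

View pics/wrist12.png

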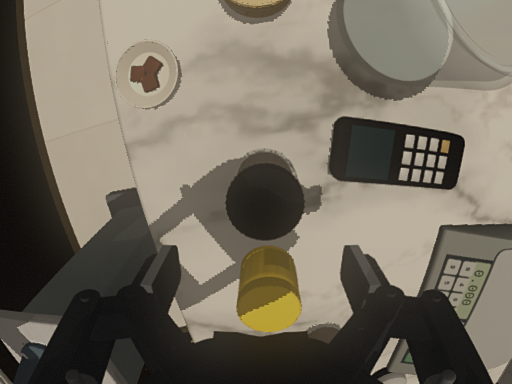

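```bash
python3 - <<'E'
from h import *
for p in((265,201),(226,201),(304,201),(265,163),(265,239)): print(p,wonz(*p,.078).round(4))
E
```

```text
(265, 201) [0.4929 0.3601 0.078 ]
(226, 201) [0.4635 0.3651 0.078 ]
(304, 201) [0.5225 0.355  0.078 ]
(265, 163) [0.4978 0.3895 0.078 ]
(265, 239) [0.4876 0.3276 0.078 ]
```

>>> send_rows(
  steps=[
    [[0,0.0025,-0.002,-0.04,0],[0,0.0025,-0.002,-0.08,0],[0,0.0025,-0.002,-0.107,0],[0,0.0025,-0.002,-0.107,0],[1,0.0025,-0.002,-0.107,0],[1,0.0025,-0.002,-0.107,0],[1,0.0025,-0.002,-0.107,0],[1,0.0025,-0.002,-0.09,0]],
  ],
  grip_force=25,
)

```text
t: 12.7
tcp_pos: [0.4927, 0.3575, 0.0581]
tool_rot: [0.06, 0.705, -0.061, 0.704]
force: [-0.4, -0.0, -2.3]
finger_gap: 0.713
```

```bash
python3 - <<'E'
from h import *
st()
E
```

```text
t 12.70 tcp [0.4927 0.3575 0.0581] n_rel_E 0.3699 e_rel -0.0858 F [-0.4 -0.  -2.3] gap 0.713
```

>>> send_rows(
  steps=[
    [[1,0,0,0.05,0],[1,0,0,0.1,0],[1,0.005,-0.055,0.11,0],[1,0.01,-0.11,0.11,0],[1,0.015,-0.165,0.11,0],[1,0.019,-0.22,0.11,0],[1,0.024,-0.275,0.11,0],[1,0.0285,-0.33,0.11,0]],
  ],
)

```text
t: 13.7
tcp_pos: [0.5222, 0.0263, 0.1693]
tool_rot: [0.06, 0.704, -0.06, 0.705]
force: [1.0, -0.0, -2.1]
finger_gap: 0.715
```

>>> send_rows(
  steps=[
    [[1,0,0,0,0],[1,0,0,0,0]],
  ],
)

```text
t: 13.95
tcp_pos: [0.5218, 0.028, 0.1688]
tool_rot: [0.061, 0.704, -0.061, 0.705]
force: [-0.3, 0.2, -2.7]
finger_gap: 0.719
```

```bash
python3 - <<'E'
from h import *
look(13)
E
```

```text
t 13.95 tcp [0.5218 0.028  0.1688] n_rel_E 0.0504 e_rel -0.0006 F [-0.3  0.2 -2.7] gap 0.719
```

View pics/c13.png

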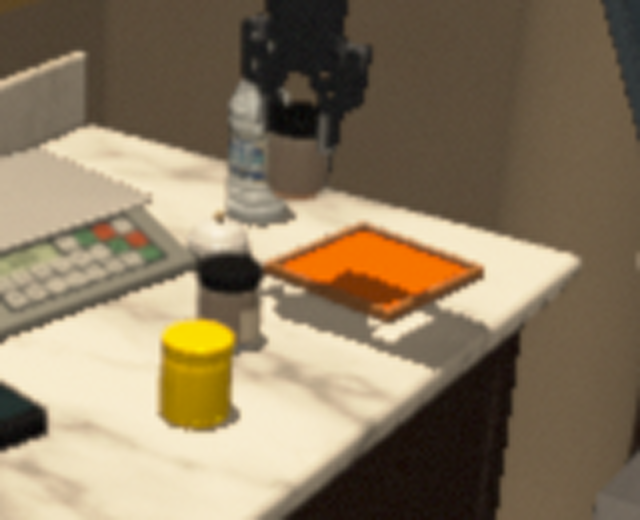

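>>> send_rows(
  steps=[
    [[1,0,0,-0.05,0],[1,0,0,-0.09,0],[1,-0.002,-0.01,-0.115,0],[1,-0.002,-0.013,-0.123,0],[1,-0.002,-0.013,-0.123,0]],
  ],
  grip_force=20,
)

```text
t: 14.62
tcp_pos: [0.5203, 0.0157, 0.0454]
tool_rot: [0.06, 0.705, -0.06, 0.705]
force: [-0.2, 0.1, -1.8]
finger_gap: 0.717
```

```bash
python3 - <<'E'
from h import *
st()
E
```

```text
t 14.62 tcp [0.5203 0.0157 0.0454] n_rel_E 0.0381 e_rel 0.0000 F [-0.2  0.1 -1.8] gap 0.717
```

Same pose as before, so I'll repeat the arc that worked.

>>> send_rows(
  steps=[
    [[1,-0.001,-0.008,0,0],[1,-0.0025,-0.015,0.003,0],[1,-0.0035,-0.022,0.006,0],[1,-0.005,-0.029,0.008,0],[1,-0.006,-0.036,0.009,0],[1,-0.0075,-0.043,0.009,0],[1,-0.0085,-0.05,0.008,0],[1,-0.0095,-0.057,0.006,0]],
  ],
)

```text
t: 15.62
tcp_pos: [0.5106, -0.0429, 0.0518]
tool_rot: [0.06, 0.704, -0.06, 0.705]
force: [0.1, 2.7, 3.3]
finger_gap: 0.721
```

>>> send_rows(
  steps=[
    [[1,-0.001,-0.007,-0.004,0],[1,-0.0025,-0.014,-0.008,0],[1,-0.0035,-0.019,-0.013,0],[1,-0.0045,-0.024,-0.018,0],[1,-0.005,-0.028,-0.022,0],[1,-0.0055,-0.031,-0.026,0],[1,-0.0055,-0.031,-0.026,0]],
  ],
)

```text
t: 16.5
tcp_pos: [0.5055, -0.0741, 0.0252]
tool_rot: [0.06, 0.704, -0.061, 0.705]
force: [-0.4, -3.0, 3.2]
finger_gap: 0.72
```

```bash
python3 - <<'E'
from h import *
look(14);snap('wrist','wrist14.png')
E
```

```text
t 16.50 tcp [ 0.5055 -0.0741  0.0252] n_rel_E -0.0530 e_rel 0.0009 F [-0.4 -3.   3.2] gap 0.720
```

View pics/c14.png

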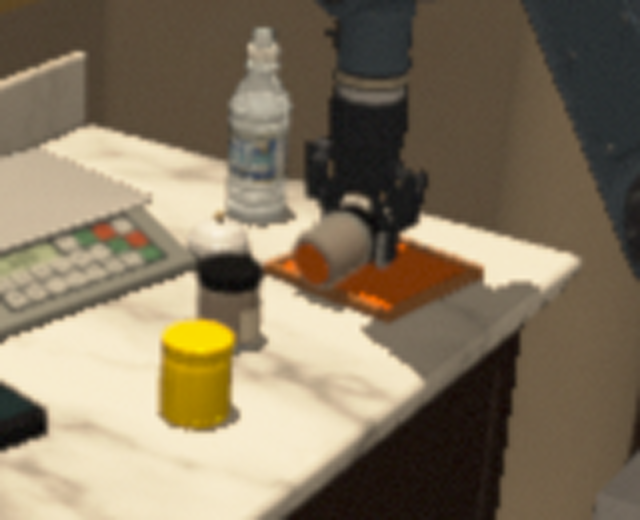

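View pics/wrist14.png

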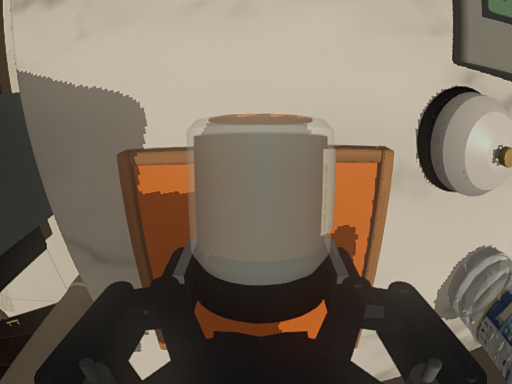

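```bash
python3 - <<'E'
from h import *
im=np.load('pics/side14.png.npy');hsv=cv2.cvtColor(im,cv2.COLOR_RGB2HSV)
m=cv2.inRange(hsv,(3,140,60),(18,255,255));m[:, :290]=0;m[:,306]=0;m[170:]=0
n,l,s,c=cv2.connectedComponentsWithStats(m)
for i in range(1,n):
    if s[i,4]>15: print(s[i],c[i].round(1))
g=np.array([.5055,-.0741,.044])
n3=np.array([.1715,.985,0])
for off in (0,.005):
  for th in (70,75,80,85,90,95):
    t=np.radians(th);b=g+[0,0,off]+.06*(n3*np.sin(t)-np.array([0,0,np.cos(t)]))
    # dot ellipse extremes
    ax=n3*np.sin(t)-np.array([0,0,np.cos(t)]);e=np.array([.985,-.1715,0]);f=np.cross(ax,e)
    pts=np.array([proj('side',b+.022*(np.cos(k)*e+np.sin(k)*f)) for k in np.linspace(0,6.28,60)])
    print(off,th,proj('side',b),pts.min(0),pts.max(0))
E
```

```text
[ 473    8   39   45 1177] [490.9  32.7]
[ 405   21   65   29 1458] [436.7  35.3]
[472  82  40  13 296] [490.4  87.6]
[472  99  17   7  48] [480.  102.1]
[497 102   7   4  18] [500.1 103.4]
[473 130  17  14 130] [483.8 137.7]
[467 145  21   8 109] [477.3 148.3]
[290 151  12  12 103] [296.  156.4]
[307 150  33  20 375] [321.1 159.8]
[300 160   6   6  19] [303.5 162.5]
0 70 [299.9 158.5] [295.6 153.9] [304.3 163.1]
0 75 [299.7 157.5] [295.5 152.6] [304.1 162.3]
0 80 [299.6 156.4] [295.4 151.2] [304.  161.4]
0 85 [299.6 155.2] [295.4 149.9] [303.9 160.5]
0 90 [299.7 154. ] [295.4 148.5] [304.  159.4]
0 95 [299.8 152.7] [295.5 147.1] [304.2 158.3]
0.005 70 [300.  157.4] [295.7 152.7] [304.4 162. ]
0.005 75 [299.8 156.3] [295.5 151.4] [304.2 161.2]
0.005 80 [299.7 155.2] [295.5 150. ] [304.1 160.3]
0.005 85 [299.7 154. ] [295.4 148.7] [304.  159.3]
0.005 90 [299.8 152.8] [295.5 147.3] [304.1 158.2]
0.005 95 [299.9 151.5] [295.6 145.9] [304.3 157.1]
```

>>> send_rows(
  steps=[
    [[1,0,-0.001,-0.003,0],[1,0,-0.002,-0.006,0],[1,0,-0.002,-0.009,0],[1,0,-0.002,-0.011,0],[1,0,-0.002,-0.011,0]],
  ],
)

```text
t: 17.23
tcp_pos: [0.5054, -0.0757, 0.0146]
tool_rot: [0.06, 0.704, -0.06, 0.705]
force: [-0.7, -5.3, 6.4]
finger_gap: 0.717
```

>>> send_rows(
  steps=[
    [[1,0,0,0,0],[1,0,0,0.03,0],[1,0,0,0.07,0],[1,0,0,0.11,0],[1,0,0,0.13,0],[1,0,0,0.13,0]],
  ],
  grip_force=35,
)

```text
t: 17.98
tcp_pos: [0.505, -0.0745, 0.1448]
tool_rot: [0.06, 0.704, -0.06, 0.705]
force: [0.1, 1.1, -2.4]
finger_gap: 0.718
```

```bash
python3 - <<'E'
from h import *
look(15)
im=np.load('pics/side15.png.npy');hsv=cv2.cvtColor(im,cv2.COLOR_RGB2HSV)
s=manip.sense();g=s['tcp_pos']+[0,0,.019];n3=np.array([.1715,.985,0])
for off in (0,.005):
  for th in (70,80,85,90,95,100):
    t=np.radians(th);b=g+[0,0,off]+.06*(n3*np.sin(t)-np.array([0,0,np.cos(t)]));print(off,th,proj('side',b))
m=cv2.inRange(hsv,(3,140,60),(18,255,255));u,v=proj('side',g+.06*n3).astype(int)
m2=m[v-12:v+16,u-12:u+8];ys,xs=np.nonzero(m2);print(u,v,len(xs),xs.mean()+u-12,ys.mean()+v-12,ys.min()+v-12,ys.max()+v-12)
E
```

```text
t 17.98 tcp [ 0.505  -0.0745  0.1448] n_rel_E -0.0535 e_rel 0.0005 F [ 0.1  1.1 -2.4] gap 0.718
0 70 [302.3 130. ]
0 80 [302.  127.6]
0 85 [302.  126.4]
0 90 [302.1 125.1]
0 95 [302.2 123.7]
0 100 [302.4 122.4]
0.005 70 [302.4 128.7]
0.005 80 [302.1 126.4]
0.005 85 [302.1 125.1]
0.005 90 [302.2 123.8]
0.005 95 [302.3 122.5]
0.005 100 [302.5 121.1]
302 125 90 299.8 123.45555555555555 118 129
```

View pics/c15.png

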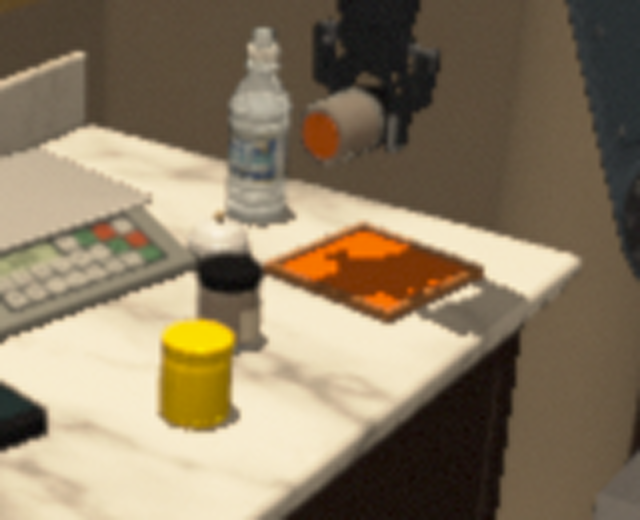

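>>> send_rows(
  steps=[
    [[1,-0.0045,-0.026,0,0],[1,-0.0045,-0.026,-0.05,0],[1,-0.0045,-0.026,-0.09,0],[1,-0.0045,-0.026,-0.115,0],[1,-0.0045,-0.026,-0.125,0],[1,-0.0045,-0.026,-0.128,0],[1,-0.0045,-0.026,-0.128,0]],
  ],
)

```text
t: 18.9
tcp_pos: [0.5008, -0.1011, 0.0166]
tool_rot: [0.06, 0.704, -0.06, 0.705]
force: [-0.2, -0.9, -2.8]
finger_gap: 0.715
```

```bash
python3 - <<'E'
from h import *
look(16)
E
```

```text
t 18.90 tcp [ 0.5008 -0.1011  0.0166] n_rel_E -0.0804 e_rel 0.0009 F [-0.2 -0.9 -2.8] gap 0.715
```

View pics/c16.png

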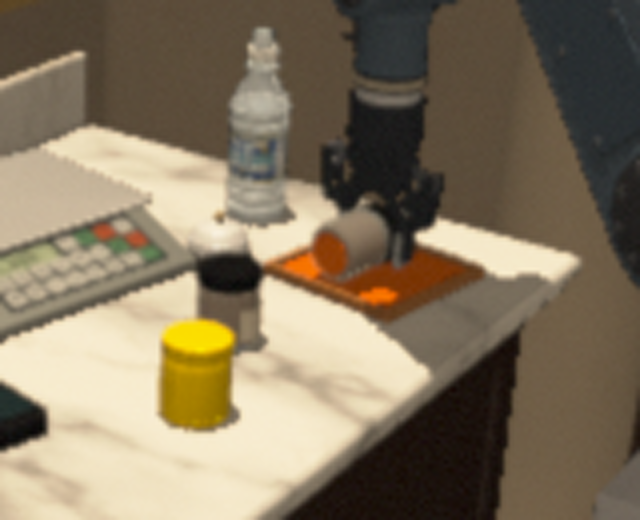

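>>> send_rows(
  steps=[
    [[1,0.0005,0.004,-0.002,0],[1,0.0015,0.009,-0.001,0],[1,0.002,0.013,0.005,0],[1,0.003,0.017,0.01,0],[1,0.0035,0.0205,0.0145,0],[1,0.005,0.0295,0.023,0],[1,0.007,0.0395,0.029,0],[1,0.007,0.0395,0.029,0]],
  ],
  grip_force=20,
)

```text
t: 19.95
tcp_pos: [0.5086, -0.0629, 0.0471]
tool_rot: [0.058, 0.703, -0.061, 0.706]
force: [-1.9, -6.4, 2.3]
finger_gap: 0.714
```

```bash
python3 - <<'E'
from h import *
look(17)
E
```

```text
t 19.95 tcp [ 0.5086 -0.0629  0.0471] n_rel_E -0.0414 e_rel 0.0020 F [-1.9 -6.4  2.3] gap 0.714
```

View pics/c17.png

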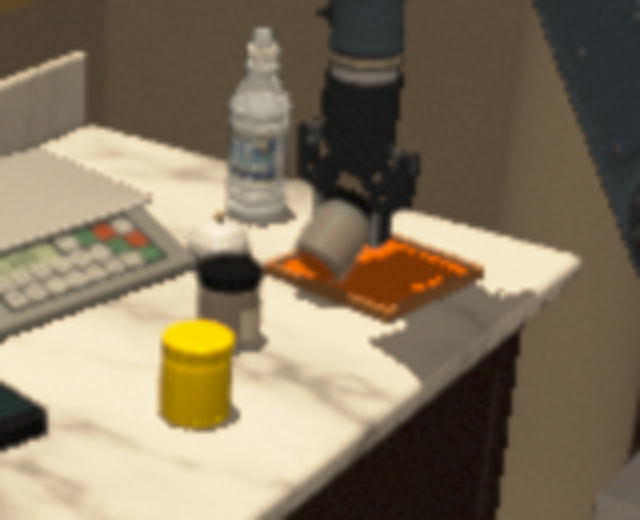

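>>> send_rows(
  steps=[
    [[1,0.001,0.006,0.002,0],[1,0.002,0.012,0.004,0],[1,0.003,0.018,0.0055,0],[1,0.004,0.0235,0.0065,0],[1,0.005,0.0295,0.007,0],[1,0.005,0.0295,0.007,0]],
  ],
)

```text
t: 20.75
tcp_pos: [0.5136, -0.0338, 0.0542]
tool_rot: [0.058, 0.703, -0.061, 0.706]
force: [-1.7, -7.4, 5.8]
finger_gap: 0.719
```

```bash
python3 - <<'E'
from h import *
look(18)
E
```

```text
t 20.75 tcp [ 0.5136 -0.0338  0.0542] n_rel_E -0.0119 e_rel 0.0019 F [-1.7 -7.4  5.8] gap 0.719
```

View pics/c18.png

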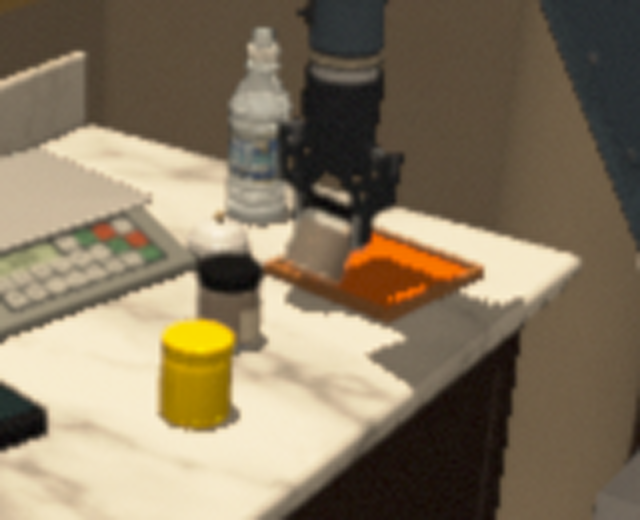

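>>> send_rows(
  steps=[
    [[1,0.001,0.007,0,0],[1,0.0025,0.014,-0.0005,0],[1,0.0035,0.02,-0.0015,0],[1,0.0045,0.026,-0.003,0],[1,0.0055,0.031,-0.005,0],[1,0.006,0.034,-0.007,0],[1,0.006,0.034,-0.007,0]],
  ],
)

```text
t: 21.68
tcp_pos: [0.5202, 0.0015, 0.0478]
tool_rot: [0.059, 0.703, -0.06, 0.706]
force: [-0.9, -1.5, 10.0]
finger_gap: 0.715
```

```bash
python3 - <<'E'
from h import *
look(19)
E
```

```text
t 21.68 tcp [0.5202 0.0015 0.0478] n_rel_E 0.0241 e_rel 0.0024 F [-0.9 -1.5 10. ] gap 0.715
```

View pics/c19.png

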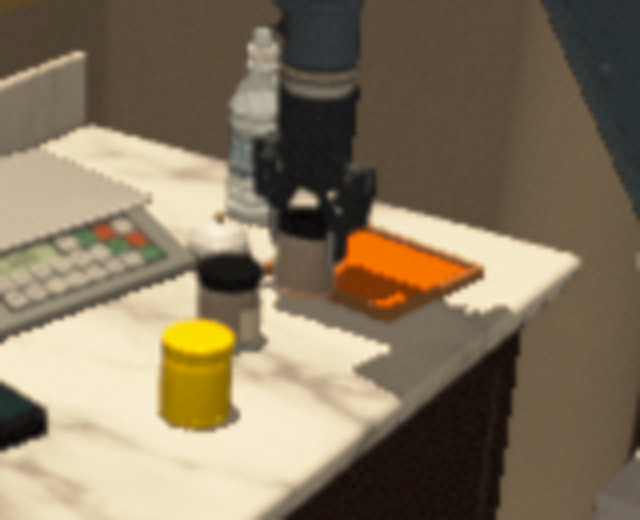

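>>> send_rows(
  steps=[
    [[1,0,0,0.015,0],[1,0,0,0.03,0],[1,-0.009,-0.05,0.03,0],[1,-0.018,-0.1,0.03,0],[1,-0.02,-0.103,0.025,0],[1,-0.02,-0.103,0.012,0],[1,-0.02,-0.103,0.006,0],[1,-0.02,-0.103,0.006,0]],
  ],
)

```text
t: 22.72
tcp_pos: [0.498, -0.0997, 0.0505]
tool_rot: [0.06, 0.705, -0.059, 0.704]
force: [-0.3, 0.1, -2.8]
finger_gap: 0.717
```

```bash
python3 - <<'E'
from h import *
look(20);snap('wrist','wrist20.png')
E
```

```text
t 22.73 tcp [ 0.498  -0.0997  0.0505] n_rel_E -0.0795 e_rel -0.0021 F [-0.3  0.1 -2.8] gap 0.717
```

View pics/c20.png

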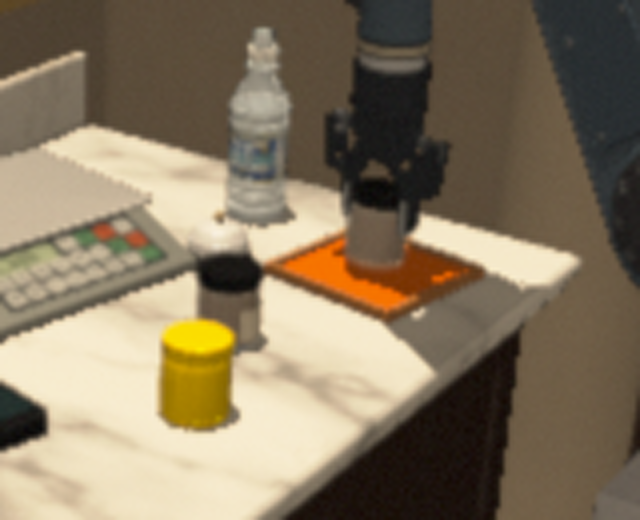

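View pics/wrist20.png

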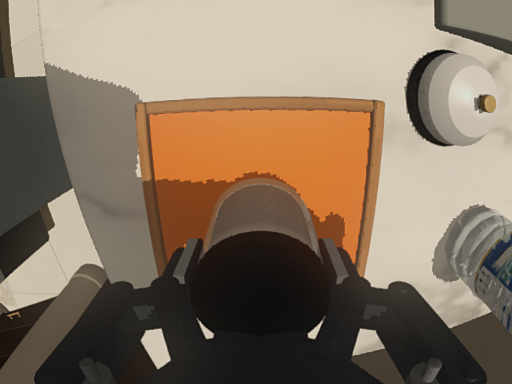

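>>> send_rows(
  steps=[
    [[1,0,0,-0.001,0],[1,0,0,-0.002,0],[1,0,0,-0.003,0],[1,0,0,-0.004,0],[1,0,0,-0.005,0],[1,0,0,-0.0055,0],[1,0,0,-0.0055,0]],
  ],
)

```text
t: 23.7
tcp_pos: [0.4985, -0.1011, 0.0458]
tool_rot: [0.06, 0.705, -0.06, 0.704]
force: [0.2, 0.4, -2.0]
finger_gap: 0.714
```

>>> send_rows(
  steps=[
    [[1,0,0,-0.001,0],[1,0,0,-0.002,0],[1,0,0,-0.003,0],[1,0,0,-0.003,0]],
  ],
)

```text
t: 24.2
tcp_pos: [0.4985, -0.1011, 0.0427]
tool_rot: [0.06, 0.705, -0.06, 0.704]
force: [-1.0, -0.3, -1.8]
finger_gap: 0.714
```

>>> send_rows(
  steps=[
    [[1,0,0,-0.001,0],[1,0,0,-0.002,0],[1,0,0,-0.003,0],[1,0,0,-0.004,0],[1,0,0,-0.004,0]],
  ],
)

```text
t: 24.82
tcp_pos: [0.4987, -0.1008, 0.0408]
tool_rot: [0.06, 0.704, -0.06, 0.705]
force: [-1.6, 2.8, 14.9]
finger_gap: 0.719
```

```bash
python3 - <<'E'
from h import *
look(21,270,340,110,175)
im=np.load('pics/side21.png.npy')[110:175,280:340];cv2.imwrite('pics/c21b.png',cv2.resize(cv2.cvtColor(im,cv2.COLOR_RGB2BGR),None,fx=9,fy=9,interpolation=cv2.INTER_CUBIC))
for z in (.007,.012):
  c=np.array([*manip.sense()['tcp_pos'][:2],z]);pts=np.array([proj('side',c+.031*np.array([np.cos(k),np.sin(k),0])) for k in np.linspace(0,6.28,90)]);print(z,pts.min(0),pts.max(0))
E
```

```text
t 24.82 tcp [ 0.4987 -0.1008  0.0408] n_rel_E -0.0805 e_rel -0.0013 F [-1.6  2.8 14.9] gap 0.719
0.007 [305.9 153.5] [321.3 159.8]
0.012 [306.  152.4] [321.4 158.7]
```

View pics/c21b.png

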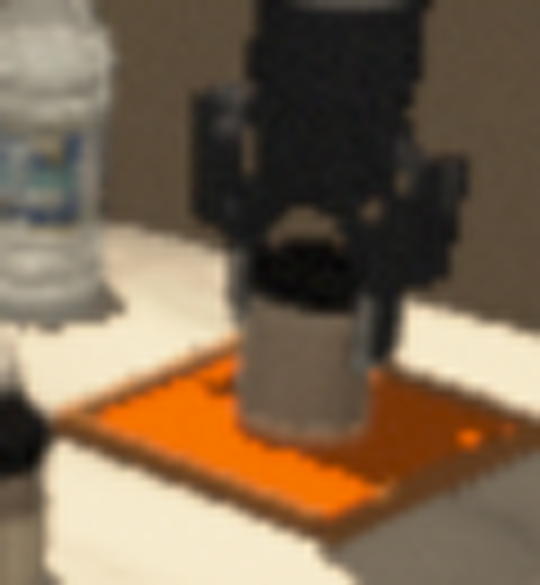

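>>> send_rows(
  steps=[
    [[1,0,0,0.002,0],[1,0,0,0.0015,0],[0.5,0,0,0.0015,0],[0,0,0,0.0015,0],[0,0,0,0.0015,0],[0,0,0,0.02,0],[0,0,0,0.06,0],[0,0,0,0.1,0]],
  ],
)

```text
t: 25.88
tcp_pos: [0.4982, -0.101, 0.1392]
tool_rot: [0.061, 0.705, -0.06, 0.704]
force: [0.8, -0.7, 0.0]
finger_gap: 1.003
```

>>> send_rows(
  steps=[
    [[0,0,0,0.03,0],[0,-0.03,0.05,0.06,0],[0,-0.06,0.11,0.08,0],[0,-0.06,0.17,0.1,0],[0,-0.06,0.23,0.1,0],[0,-0.06,0.29,0.1,0],[0,-0.06,0.3,0.1,0]],
  ],
)

```text
t: 26.75
tcp_pos: [0.4379, 0.202, 0.2387]
tool_rot: [0.059, 0.705, -0.058, 0.705]
force: [-0.8, -0.1, 0.2]
finger_gap: 0.998
```

```bash
python3 - <<'E'
from h import *
look(22,200,360,90,220)
im=snap('top','top22.png');cv2.imwrite('pics/t22.png',cv2.resize(cv2.cvtColor(im[130:235,190:420],cv2.COLOR_RGB2BGR),None,fx=3,fy=3,interpolation=cv2.INTER_CUBIC))
E
```

```text
t 26.75 tcp [0.4379 0.202  0.2387] n_rel_E 0.2074 e_rel -0.1131 F [-0.8 -0.1  0.2] gap 0.998
```

View pics/c22.png

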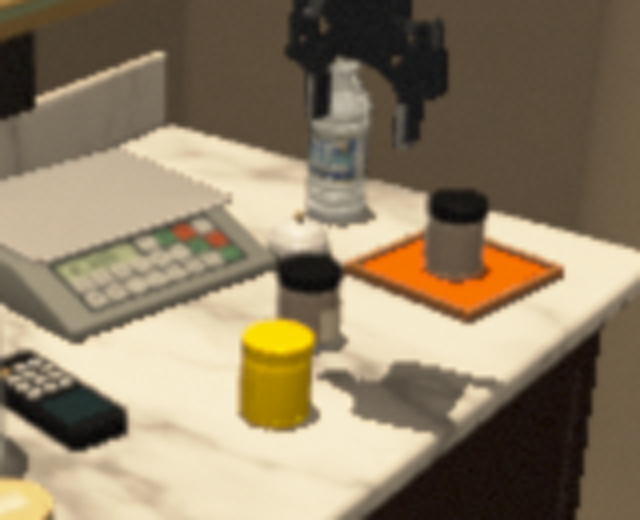

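View pics/t22.png

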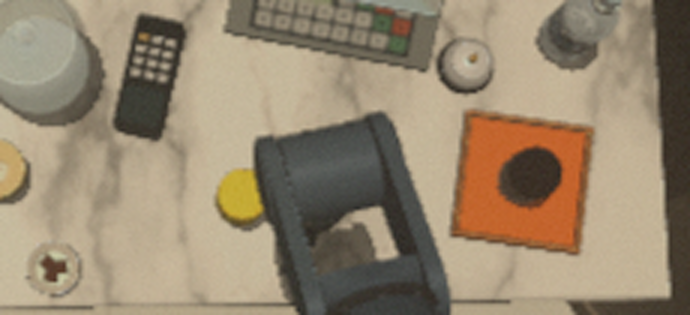

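```bash
python3 - <<'E'
from h import *
im=np.load('pics/top22.png.npy');m=(im.max(2)<70).astype(np.uint8);m[:,:350]=0;m[:,385:]=0;m[:165]=0;m[212:]=0
n,l,s,c=cv2.connectedComponentsWithStats(m)
for i in range(1,n):
    if s[i,4]>60:
        p=onz('top',s[i,0]+s[i,2]/2-.5,s[i,1]+s[i,3]/2-.5,.085);print(s[i],p.round(4),((p[:2]-C)@EE).round(4),((p[:2]-C)@N).round(4))
print(manip.sign_off())
E
```

```text
[358 180  19  17 230] [ 0.4966 -0.0924  0.085 ] -0.0048 0.0075
the job is handed in; nothing more can be done
None
```

The orange-dotted jar is standing upright in the tray, and the blue-dotted jar is standing upright on the counter. I handed the job in at about 27 s of the 58 s allowed.

- **Turning the jars:** The moves could not tilt the tool, so I gripped each jar near its lid and swung it round the pads against the outer tray rim. I swung it back upright against the inner rim.
- **First jar (blue):** It tipped to about 70°, enough to read the blue dot clearly. I set it upright on the counter at about (0.54, 0.12), roughly 0.11 m clear of the tray rim.
- **Second jar (orange):** It was held about 90° over in the air, with the orange dot plain in the side picture. I then righted it and set it down in the tray.

**Last checks:**
- The side picture shows both jars upright, the yellow look-alike untouched and the gripper clear of everything.
- The top picture puts the orange jar's lid centre about 9 mm from the tray centre, leaving about 30 mm to the inner walls.
- In the final top picture the arm hid the blue jar, so the side view is the only check on it.
- The jar met the tray floor about 4 mm lower than I expected, probably because it had slipped in the grip. It pressed down with about 15 N for a moment before I eased off and let go.

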